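Tighten a lens retaining ring with a two-pin spanner

ROBOT

A 7-joint arm with a two-finger parallel gripper is mounted at the origin on the work surface. World frame = base frame: x ahead of the robot, y to its left, z up, the work surface at z = 0. Lengths are in m, angles in rad, forces in N, time in s.
With the tool pointing down it reaches from about 0.35 to 0.9 m from the base axis. Payload 19.9 kg.
Tool frame: the origin (TCP) lies on the centre line of the jaws, within the pads' length; the fingertips stand 11 mm ahead of it and the grasp point (between the pads) lies 8 mm behind it (ctrl.tips_ahead is the distance from the TCP to the fingertips, in m); z points along the fingers, y is the line along which they close (so a half turn about z gives the same grasp; the last joint's range is limited). The gripper opens to 85 mm and grips with 20 to 120 N. Pads are 22 mm wide; open, the fingers measure 114 mm over their backs; the gripper's body (76 mm by 85 mm) begins 54 mm behind the grasp point. The pads swing forward as they close: fully open they stand 13 mm farther back than shut.
Start: joints at [1.288, 0.417, -0.01, 1.614, 0.005, 1.111, -0.053], TCP at [0.15, -0.607, 0.242] pointing down, gripper open.
Joint ranges: [-2.81, 2.81], [-0.39, 2.02], [-1.27, 1.25], [0.06, 2.57], [-1.19, 4.33], [0.19, 2], [-2.82, 2.82]. Speed limits (rad/s): [1.89, 1.89, 2.39, 2.39, 3.01, 3.01, 3.01].

INTERFACE

Orientations are given as a unit quaternion [x, y, z, w].
In Python, from workcell import ctrl, optics, workorder gives the robot as it stands.
- The arm moves only by the shell command python3 -m jog 'ROWS' [FORCE]. ROWS is JSON, a list of rows, each an object of numbers: "x", "y", "z": the shift along the tool's x, y, z in units of 50 mm (1.0 is 50 mm); "ax", "ay", "az": the turn, a rotation vector about the tool's x, y, z in units of 6 degrees (1.0 is 6 degrees); "claw": the closure, from -1 (fully open) to 1 (shut), so that 0 is half open. A call has 1 to 5 rows; each row shifts and turns the commanded pose from where the row before left it, along the tool's axes as they then stand; what a row does not reach is not made up. A row lasts 1/8 s, in which the tool goes at most 62.5 mm and 10.7 degrees, less where a joint would pass 70% of its speed; a pose out of reach is approached as far as the arm can. A call with a number of a shift or a turn outside -1 to 1 is refused whole. A call with a gripper value outside its range is refused whole. The fingers move at their own pace and stop on an object; FORCE is the grip in N (left out, the last holds). Time passes only in rows, so rows that do not move let the fingers close. It gives the time, the measured TCP pose, the force, the opening and the grip force at its end, in the units of the state.
- ctrl.read_state(): the state, without advancing time (a new reading comes with each control period).
- optics.snapshot(name): name is "side" or "top" or "wrist"; returns the picture (420x560x3 uint8, blue, green, red); there is no depth.
- optics.camera_params(name): a dict with "fx", "fy", "cx", "cy" (pixels), "cam_to_world" (4x4, takes a point from camera to world coordinates); the wrist camera has in their place "hand_eye" (4x4, takes a point from camera to tool coordinates, whose origin is the TCP and whose axes are the flange's). Camera axes: x right, y up, looking along -z (the intrinsics and any distortion apply to the point x, -y, -z); pixel columns grow to the right and rows downward; lengths in m; the calibration is good to about 2 mm. A picture is of the moment at which its call begins: read the wrist's pose just before it. camera_params takes no time and is no camera call.
- workorder.finish_job(): hands the job in; it is judged then, once.
The state is a dict: "time_s": time; "qpos": joint angles; "dq": joint speeds; "effort": joint torques, N m; "position": TCP position; "eef_rot": TCP orientation; "contact_force": force on the tool from outside, world axes, zero at the start; "ft_torque": the same for the moment, N m; "width": finger opening in m; "grasp_force": force on a finger pad.
Only numpy, scipy, OpenCV 4.12 (cv2) and the standard library are available. Lean on these libraries where they do the work, as an engineer would, in place of code of your own. Each camera call takes 0.05 s, during which the arm holds its last target. There are 200 camera calls.

TASK

Take the red-handled two-pin spanner from its grooved rest, seat both of its pins in the two holes of the grey metal retaining ring on the lens, and with it turn the ring clockwise (seen from above) until it is fully home against its stop, where its white mark meets the white mark on the black barrel. Then put the spanner back in its rest, upright, with its pins down in the groove, and let go. Touch the lens only with the spanner, never with the gripper, and leave the jar, the lens cap and the phone where they are.

Things in the scene. Friction and masses are not known exactly. Their poses are not given: they have to be found in the camera images.
- lens: A black photo lens standing face up, clamped in a fixed holding fixture (aluminium plate 120 x 120 x 16 mm with four orange jaws of 46 mm height). Barrel 84 mm across; around the ring its rim stands 65 mm above the table. Origin on the table under the lens axis, z up. It cannot move. A white mark on the barrel's rim and side, 40 mm from the axis, lies along its +x.
- ring (a joint): Turn of the grey metal retaining ring about the lens's vertical axis (rad): it grows clockwise seen from above, from 0 (loosest) to 1.1 (fully home, hard stop, the white mark on the ring meets the white mark on the barrel). It starts between 0 and 0.5. Friction holds it where it is left; it takes about 0.15 N m to turn.
- ring_top (a point): Centre of the retaining ring's top face, on the lens axis, 68 mm above the table; this point turns with the ring (x towards hole 0, z up). The ring is flat, 76 mm across outside, 36 mm inside, 8 mm thick, with two through holes opposite each other; each hole is about 9 x 9 mm and 8 mm deep (closed below by the black seat).
- ring_hole0 (a point): Centre of one hole's mouth, on the ring's top face, 27 mm from the lens axis. Turns with the ring.
- ring_hole1 (a point): Centre of the other hole's mouth, opposite the first, 27 mm from the lens axis. Turns with the ring.
- spanner: Two-pin spanner, loose, about 0.18 kg: a flat steel bar 74 (x) x 22 (y) x 10 (z) mm with a red upright handle on its middle, 20 x 20 mm square (flats facing x and y) and reaching from 10 to 80 mm above the bar's underside, and two dark pins 6 mm thick pointing down from the bar at x = +27 and -27 mm, 7 mm long with slightly tapered tips. Origin at the centre of the bar's underside, x along the bar, z up the handle. Both ways round are alike. It starts upright in its rest.
- spanner_pin0 (a point): Tip of the pin at +x, 7 mm below the bar's underside.
- spanner_pin1 (a point): Tip of the pin at -x, 7 mm below the bar's underside.
- rest: Fixed yellow plastic grooved rest for the spanner, 110 (x) x 60 (y) x 20 (z) mm, with an open groove 14 mm wide and 16 mm deep along its x through the middle. The spanner's bar lies along the groove on the two banks, 20 mm above the table, and its pins hang in the groove. Origin under its centre on the table, x along the groove, z up.
- flux_jar: Bystander: small amber jar, 44 mm across, 45 mm tall, loose. Origin at the centre of its underside.
- lens_cap: Bystander: black lens cap, 52 mm across, 10 mm thick, loose. Origin at the centre of its underside.
- phone: Bystander: dark phone, 146 x 72 x 9 mm, loose. Origin at the centre of its underside.
Things that resemble listed ones, but are neither listed nor needed, are in the scene too. Of the things that look like the rest, the larger one is meant.

How it is judged:
By the outcome, as a careful person would: the job done as asked, in the order asked, and still so for the second after the job is handed in, with the robot touching nothing.
It also fails if it takes over 50 s, if anything falls off the work surface, if the arm or the gripper's body presses on something with over 40 N, if the wrist force passes 120 N, or if a joint passes its speed limit or range.

## Working session

There is one attempt and no reset: what is moved stays moved. The work goes in short steps, Python scripts to look and compute and a shell command to move; the robot and the scene stay as the last step left them, time stands still between calls to the robot, and variables do not carry over. Pictures are saved under pics/ and viewed, at most 10 in all, crops included, and the job is handed in when it is done.

```bash
ls; mkdir -p pics
cat > h.py <<'E'
import numpy as np, cv2
from workcell import ctrl, optics, workorder
from scipy.spatial.transform import Rotation as R
def T(name, st=None):
    p=optics.camera_params(name)
    if 'cam_to_world' in p: return p,np.array(p['cam_to_world'])
    M=np.eye(4); M[:3,:3]=R.from_quat(st['eef_rot']).as_matrix(); M[:3,3]=st['position']
    return p,M@np.array(p['hand_eye'])
def ray(name,uv,z,st=None):
    p,M=T(name,st); 
    uv=np.atleast_2d(uv).astype(float)
    d=np.c_[(uv[:,0]-p['cx'])/p['fx'],-(uv[:,1]-p['cy'])/p['fy'],-np.ones(len(uv))]@M[:3,:3].T
    o=M[:3,3]; return o+d*((z-o[2])/d[:,2])[:,None]
def proj(name,P,st=None):
    p,M=T(name,st); c=(np.atleast_2d(P)-M[:3,3])@M[:3,:3]
    return np.c_[p['cx']+p['fx']*c[:,0]/-c[:,2],p['cy']-p['fy']*c[:,1]/-c[:,2]]
E
python3 - <<'E'
from h import *
for n in ['top','side','wrist']:
    p=optics.camera_params(n); print({k:(np.round(v,3).tolist()) for k,v in p.items()})
a=optics.snapshot('top');b=optics.snapshot('side')
cv2.imwrite('pics/top.png',a);cv2.imwrite('pics/side.png',b)
print(ctrl.read_state())
E
```

```text
pics
{'fx': 473.917, 'fy': 473.917, 'cx': 278.139, 'cy': 211.142, 'cam_to_world': [[-0.02, 0.998, -0.067, 0.567], [-1.0, -0.018, 0.02, 0.034], [0.019, 0.067, 0.998, 0.961], [0.0, 0.0, 0.0, 1.0]]}
{'fx': 378.984, 'fy': 378.984, 'cx': 282.964, 'cy': 209.222, 'cam_to_world': [[-0.899, 0.287, -0.332, 0.365], [-0.439, -0.6, 0.669, 0.479], [-0.007, 0.747, 0.665, 0.523], [0.0, 0.0, 0.0, 1.0]]}
{'fx': 299.071, 'fy': 299.071, 'cx': 275.269, 'cy': 208.266, 'hand_eye': [[-0.0, 0.961, 0.277, 0.069], [1.0, 0.0, -0.0, 0.0], [-0.0, 0.277, -0.961, -0.132], [0.0, 0.0, 0.0, 1.0]]}
{'time_s': 0.1, 'qpos': array([ 1.28747349,  0.41789512, -0.01028919,  1.61410842,  0.00473384,
        1.11068853, -0.05301229]), 'dq': array([ 0.00045513, -0.00058116, -0.00013747, -0.00098352,  0.00131775,
       -0.00078906,  0.00020178]), 'effort': array([ 5.38853401e-04, -8.65815926e+01,  6.80048559e-01, -4.35630977e+01,
        1.92603492e-02,  4.99447575e-03, -6.23383585e-05]), 'position': array([ 0.14957584, -0.60653481,  0.24173719]), 'eef_rot': array([ 9.92699087e-01,  1.20616056e-01, -1.24370938e-04, -5.24113491e-04]), 'contact_force': array([-0.29572707, -1.71845583,  0.33029409]), 'ft_torque': array([ 0.02257689, -0.010711  , -0.03423158]), 'grasp_force': 0.0, 'width': 0.08529759575901191}
```

View pics/top.png

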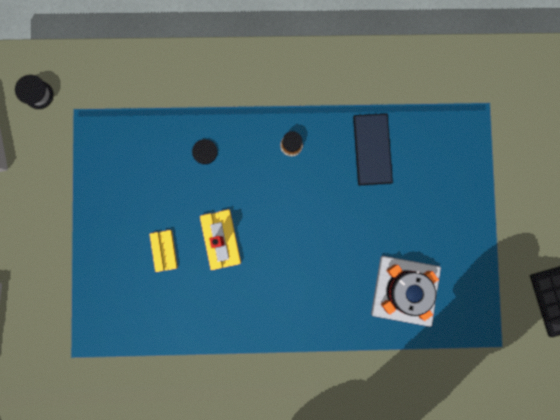

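View pics/side.png

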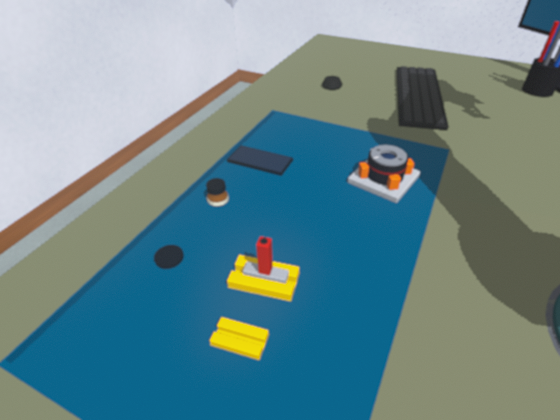

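The top view shows the spanner and its larger rest at about (220,240), with the red handle near (217,242). The lens ring is near (412,293), its holes at about (418,280) and (411,308). The side view confirms the spanner is upright in the rest.

Run:
```python
from h import *
a=cv2.imread('pics/top.png'); h=cv2.cvtColor(a,cv2.COLOR_BGR2HSV)
m=cv2.inRange(h,(20,120,120),(35,255,255))
m=cv2.morphologyEx(m,cv2.MORPH_CLOSE,np.ones((9,9)))
for c in cv2.findContours(m,0,2)[0]:
    if cv2.contourArea(c)<200: continue
    W=ray('top',c[:,0,:],0.02)[:,:2]
    r=cv2.minAreaRect((W*1000).astype(np.float32)); print('yellow',r)
for n in ['top','side']:
    b=cv2.imread(f'pics/{n}.png'); hh=cv2.cvtColor(b,cv2.COLOR_BGR2HSV)
    m=cv2.inRange(hh,(0,180,60),(4,255,255))|cv2.inRange(hh,(174,180,60),(180,255,255))
    for c in cv2.findContours(m,0,2)[0]:
        if cv2.contourArea(c)>15: print(n,'red',cv2.boundingRect(c),cv2.contourArea(c), ray(n,np.mean(c[:,0],0),0.1))
print('ring rough',ray('top',[[412,293],[418,280],[411,308]],0.068))
c=cv2.resize(a[245:335,360:450],None,fx=6,fy=6,interpolation=cv2.INTER_CUBIC)
d=cv2.resize(a[200:280,190:250],None,fx=6,fy=6,interpolation=cv2.INTER_CUBIC)
w=optics.snapshot('wrist')
o=np.zeros((600,800,3),np.uint8); o[:540,:540]=c; o[:346,540:800]=cv2.resize(d,(260,346)); 
cv2.imwrite('pics/crop.png',o)
```

```text
yellow ((557.04931640625, 242.72372436523438), (76.44621276855469, 42.87796401977539), 8.656546592712402)
yellow ((576.9559326171875, 130.69090270996094), (109.5852279663086, 60.35258102416992), 11.121870994567871)
top red (211, 237, 12, 10) 80.0 [[0.5716105  0.12804484 0.1       ]]
side red (257, 239, 14, 34) 308.0 [[0.55981944 0.15442166 0.1       ]]
side red (539, 22, 19, 39) 49.5 [[ 0.15228574 -1.07762748  0.1       ]]
ring rough [[ 0.46836111 -0.23263062  0.068     ]
 [ 0.49231837 -0.24491     0.068     ]
 [ 0.44059323 -0.22967074  0.068     ]]
```

View pics/crop.png

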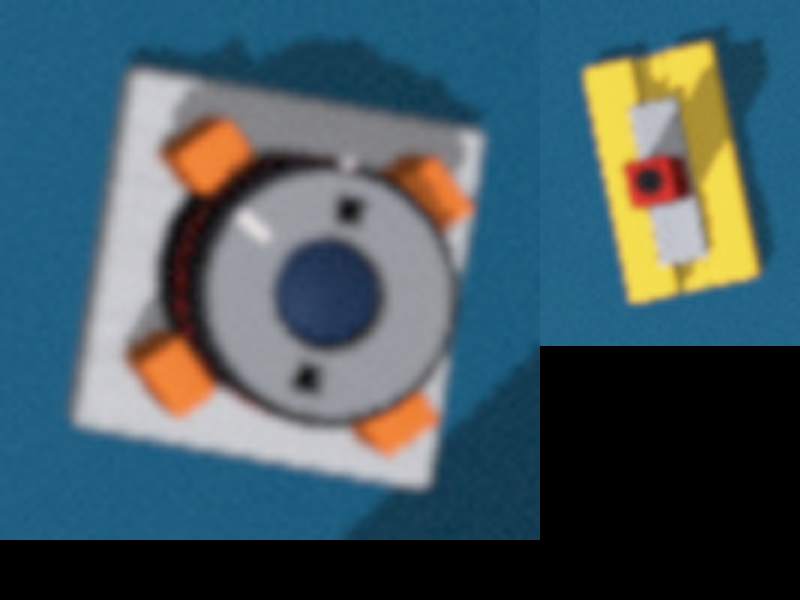

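The crop shows the holes at (349,210) and (306,379), the ring mark at (253,226), the barrel mark at (348,162) and the ring centre near (328,294). The ring therefore needs about 56° clockwise. I'm moving off along an arc, with a stop above the lens.

```bash
R='python3 -m jog'
python3 -m jog '[{"x":1,"y":-0.04,"az":-0.76,"claw":-1},{"x":1,"y":-0.04,"az":-0.76,"claw":-1},{"x":1,"y":-0.04,"az":-0.76,"claw":-1},{"x":1,"y":-0.04,"az":-0.76,"claw":-1},{"x":1,"y":-0.04,"az":-0.76,"claw":-1}]'
python3 -m jog '[{"x":1,"y":-0.04,"az":-0.76,"claw":-1},{"x":1,"y":-0.04,"az":-0.76,"claw":-1},{"x":1,"y":-0.04,"az":-0.76,"claw":-1},{"x":0.5,"y":-0.5,"az":-0.76,"claw":-1},{"y":-0.5,"claw":-1}]'
python3 - <<'E'
from h import *
import json
st=ctrl.read_state(); w=optics.snapshot('wrist'); cv2.imwrite('pics/w1.png',w)
json.dump({k:np.array(st[k]).tolist() for k in ('position','eef_rot')},open('w1.json','w'))
print(proj('wrist',[[.4684,-.235,.068]],st))
E
```

```text
[[-144.47910635 -383.05921508]]schema error: expected keys x, y, z, ax, ay, az, claw
schema error: expected keys x, y, z, ax, ay, az, claw
```

View pics/w1.png

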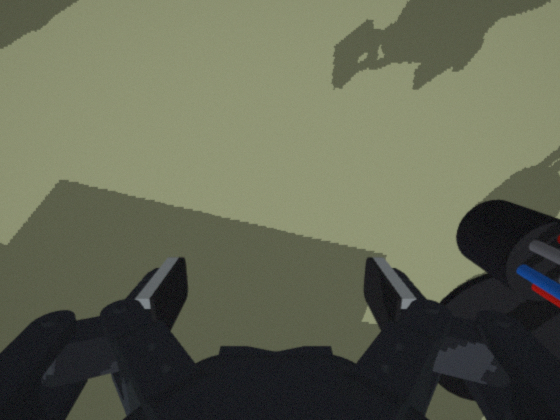

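The rows were refused because every key is required, so the arm did not move. The wrist view shows the fingertips at about (175,265) and (378,265), with tool +x up in the image. Retyping with all the keys.

```bash
python3 -m jog '[{"x":1,"y":-0.04,"z":0,"ax":0,"ay":0,"az":-0.76,"claw":-1},{"x":1,"y":-0.04,"z":0,"ax":0,"ay":0,"az":-0.76,"claw":-1},{"x":1,"y":-0.04,"z":0,"ax":0,"ay":0,"az":-0.76,"claw":-1},{"x":1,"y":-0.04,"z":0,"ax":0,"ay":0,"az":-0.76,"claw":-1},{"x":1,"y":-0.04,"z":0,"ax":0,"ay":0,"az":-0.76,"claw":-1}]'
python3 -m jog '[{"x":1,"y":-0.04,"z":0,"ax":0,"ay":0,"az":-0.76,"claw":-1},{"x":1,"y":-0.04,"z":0,"ax":0,"ay":0,"az":-0.76,"claw":-1},{"x":0.5,"y":-0.5,"z":0,"ax":0,"ay":0,"az":-0.76,"claw":-1},{"x":0,"y":-0.5,"z":0,"ax":0,"ay":0,"az":0,"claw":-1},{"x":0,"y":0,"z":0,"ax":0,"ay":0,"az":0,"claw":-1}]'
python3 - <<'E'
from h import *
import json
st=ctrl.read_state(); w=optics.snapshot('wrist'); cv2.imwrite('pics/w2.png',w)
json.dump({k:np.array(st[k]).tolist() for k in ('position','eef_rot')},open('w2.json','w'))
print(proj('wrist',[[.4684,-.235,.068]],st))
E
```

```text
time_s: 0.82
position: [0.3758, -0.4997, 0.2421]
eef_rot: [0.949, 0.316, -0.0, -0.0]
contact_force: [0.6, -0.3, 0.5]
width: 0.0854
grasp_force: 0.0
time_s: 1.45
position: [0.4293, -0.3827, 0.2424]
eef_rot: [0.905, 0.425, -0.0, -0.0]
contact_force: [0.0, -0.6, 0.2]
width: 0.0856
grasp_force: 0.0
[[205.97600898  43.48049371]]
```

View pics/w2.png

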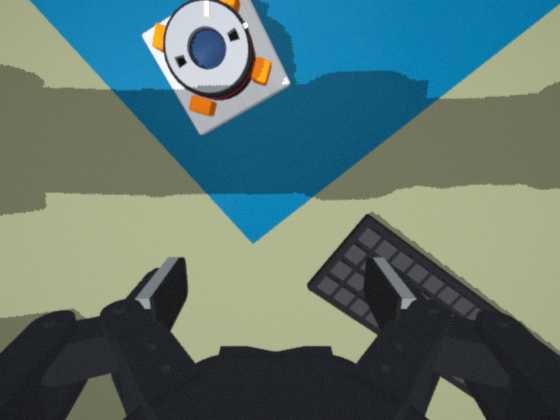

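The wrist view shows the ring centre at about (207,47), the holes at (234,35) and (181,62), and the ring's white mark at (206,8). That agrees with the top-view estimate to within 5 px. I'll centre the lens in the view, lower a bit and measure.

```bash
python3 -m jog '[{"x":0.8,"y":-0.5,"z":0.5,"ax":0,"ay":0,"az":0,"claw":-1},{"x":0.8,"y":-0.3,"z":0.3,"ax":0,"ay":0,"az":0,"claw":-1},{"x":0,"y":0,"z":0,"ax":0,"ay":0,"az":0,"claw":-1}]'
cat > ring.py <<'E'
from h import *
def ring(w,st,cam='wrist',guess=(.468,-.234)):
    """holes: dark blobs on the ring's bright face; centre = their middle"""
    g=cv2.cvtColor(w,cv2.COLOR_BGR2GRAY); c=proj(cam,[[*guess,.068]],st)[0]
    u,v=np.meshgrid(np.arange(560),np.arange(420)); P=ray(cam,np.c_[u.ravel(),v.ravel()],.068,st)
    r=np.hypot(P[:,0]-guess[0],P[:,1]-guess[1]).reshape(420,560)
    m=((g<75)&(r<.0345)&(r>.0185)).astype(np.uint8)
    n,l,s,ce=cv2.connectedComponentsWithStats(m)
    out=[(s[i,4],ce[i],ray(cam,ce[i],.068,st)[0]) for i in range(1,n) if s[i,4]>8]
    return sorted(out,key=lambda t:-t[0])
E
python3 - <<'E'
from ring import *
st=ctrl.read_state(); w=optics.snapshot('wrist'); cv2.imwrite('pics/w3.png',w)
print(st['position'])
for t in ring(w,st): print(t[0],t[1].round(1),t[2].round(4))
print(st['time_s'])
E
```

```text
time_s: 1.88
position: [0.4514, -0.2937, 0.2014]
eef_rot: [0.904, 0.427, 0.0, -0.001]
contact_force: [0.5, -1.3, 0.0]
width: 0.0853
grasp_force: 0.0
[ 0.45140089 -0.29367954  0.20136857]
106 [252.6 157.3] [ 0.4607 -0.2501  0.068 ]
80 [276.8 129.5] [ 0.4922 -0.2453  0.068 ]
68 [220.5 154.3] [ 0.4406 -0.2302  0.068 ]
1.875
```

```bash
python3 -m jog '[{"x":0.88,"y":0,"z":0,"ax":0,"ay":0,"az":-0.84,"claw":-1},{"x":0.88,"y":0,"z":0,"ax":0,"ay":0,"az":-0.84,"claw":-1},{"x":0.88,"y":0,"z":0,"ax":0,"ay":0,"az":-0.84,"claw":-1},{"x":0.88,"y":0,"z":0,"ax":0,"ay":0,"az":-0.84,"claw":-1},{"x":0.88,"y":0,"z":0,"ax":0,"ay":0,"az":-0.84,"claw":-1}]'
python3 -m jog '[{"x":0.88,"y":0,"z":0,"ax":0,"ay":0,"az":-0.84,"claw":-1},{"x":0.88,"y":0,"z":0,"ax":0,"ay":0,"az":-0.84,"claw":-1},{"x":0.88,"y":0,"z":0,"ax":0,"ay":0,"az":-0.84,"claw":-1},{"x":0,"y":0,"z":0,"ax":0,"ay":0,"az":-0.84,"claw":-1},{"x":0,"y":0,"z":0,"ax":0,"ay":0,"az":-0.84,"claw":-1}]'
python3 - <<'E'
from h import *
st=ctrl.read_state(); w=optics.snapshot('wrist')
Rm=R.from_quat(st['eef_rot']).as_matrix(); print('yaw x',np.degrees(np.arctan2(Rm[1,0],Rm[0,0])),st['position'],st['qpos'].round(2))
h=cv2.cvtColor(w,cv2.COLOR_BGR2HSV)
m=cv2.inRange(h,(0,150,60),(6,255,255))|cv2.inRange(h,(172,150,60),(180,255,255))
for c in cv2.findContours(m,0,2)[0]:
    if cv2.contourArea(c)>50: print('red',cv2.boundingRect(c),cv2.minAreaRect(c),ray('wrist',np.mean(c[:,0],0),.1,st))
m=cv2.inRange(h,(0,0,90),(180,60,255))
for c in cv2.findContours(m,0,2)[0]:
    if cv2.contourArea(c)>200: 
        W=ray('wrist',c[:,0],.03,st)[:,:2]; print('grey',cv2.boundingRect(c),cv2.minAreaRect((W*1000).astype(np.float32)))
m=cv2.inRange(h,(20,120,120),(35,255,255)); m=cv2.morphologyEx(m,cv2.MORPH_CLOSE,np.ones((41,41)))
for c in cv2.findContours(m,0,2)[0]:
    if cv2.contourArea(c)>800:
        W=ray('wrist',c[:,0],.02,st)[:,:2]; print('yellow',cv2.boundingRect(c),cv2.minAreaRect((W*1000).astype(np.float32)))
cv2.imwrite('pics/w4.png',w)
E
```

```text
time_s: 2.55
position: [0.5592, -0.1069, 0.2025]
eef_rot: [0.79, 0.613, 0.0, 0.0]
contact_force: [0.7, -0.1, -0.6]
width: 0.0856
grasp_force: 0.0
time_s: 3.18
position: [0.5805, 0.0224, 0.2025]
eef_rot: [0.637, 0.771, 0.0, 0.0]
contact_force: [-0.5, -0.0, 0.0]
width: 0.085
grasp_force: 0.0
yaw x 100.83669506394402 [0.58053108 0.02241495 0.20246247] [ 0.36  0.44 -0.59  1.75  0.28  1.03 -0.13]
red (279, 52, 27, 38) ((292.0, 70.5), (37.0, 26.0), 90.0) [[0.57328803 0.12597155 0.1       ]]
grey (101, 378, 25, 42) ((420.93218994140625, -290.1196594238281), (25.355579376220703, 67.89900970458984), 19.95511817932129)
grey (425, 374, 61, 46) ((865.2483520507812, -200.77304077148438), (81.06690979003906, 74.19120025634766), 10.807842254638672)
grey (170, 324, 42, 39) ((510.3751525878906, -185.10061645507812), (44.37548828125, 51.414710998535156), 78.63729095458984)
grey (373, 258, 44, 51) ((734.3146362304688, -53.69575119018555), (20.47784996032715, 77.90506744384766), 42.00883865356445)
grey (135, 258, 44, 51) ((464.3625183105469, -105.54818725585938), (78.43787384033203, 20.467798233032227), 69.76959991455078)
grey (462, 88, 98, 274) ((845.9227294921875, 0.4090423583984375), (111.12801361083984, 327.3556213378906), 25.580120086669922)
grey (249, 67, 79, 25) ((571.181396484375, 131.32064819335938), (73.72021484375, 20.927570343017578), 10.837409973144531)
grey (0, 0, 69, 353) ((335.8731994628906, -41.37237548828125), (402.0516662597656, 77.29429626464844), 86.51837158203125)
yellow (236, 48, 115, 67) ((576.0147094726562, 130.95498657226562), (109.5985107421875, 59.68838119506836), 10.838509559631348)
```

View pics/w4.png

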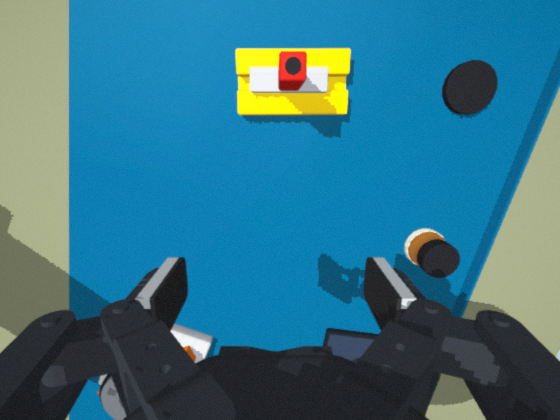

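The wrist view shows the spanner bar spanning columns 249–328 near row 80, with the handle top at (292,65) in the larger rest. The spanner centre is (0.5712, 0.1313) at yaw 10.84°, which already matches the tool.

```bash
python3 -m jog '[{"x":0.8,"y":0.1,"z":0,"ax":0,"ay":0,"az":0,"claw":-1},{"x":0.8,"y":0.13,"z":0,"ax":0,"ay":0,"az":0,"claw":-1},{"x":0.57,"y":0,"z":0.3,"ax":0,"ay":0,"az":0,"claw":-1},{"x":0,"y":0,"z":0.8,"ax":0,"ay":0,"az":0,"claw":-1},{"x":0,"y":0,"z":0.8,"ax":0,"ay":0,"az":0,"claw":-1}]'
python3 -m jog '[{"x":0,"y":0,"z":0.6,"ax":0,"ay":0,"az":0,"claw":-0.5},{"x":0,"y":0,"z":0.35,"ax":0,"ay":0,"az":0,"claw":0},{"x":0,"y":0,"z":0,"ax":0,"ay":0,"az":0,"claw":0}]' 60
```

```text
time_s: 3.85
position: [0.5717, 0.1312, 0.1064]
eef_rot: [0.639, 0.769, 0.0, 0.0]
contact_force: [0.5, -0.8, 0.7]
width: 0.0854
grasp_force: 0.0
time_s: 4.22
position: [0.5708, 0.1315, 0.0592]
eef_rot: [0.638, 0.77, -0.0, -0.0]
contact_force: [0.2, -0.2, 0.2]
width: 0.0429
grasp_force: 0.0
```

Positioned well. Close, then lift.

```bash
python3 -m jog '[{"x":0,"y":0,"z":0,"ax":0,"ay":0,"az":0,"claw":1},{"x":0,"y":0,"z":0,"ax":0,"ay":0,"az":0,"claw":1},{"x":0,"y":0,"z":0,"ax":0,"ay":0,"az":0,"claw":1},{"x":0,"y":0,"z":0,"ax":0,"ay":0,"az":0,"claw":1}]' 100
python3 - <<'E'
from h import *
s=ctrl.read_state(); print(s['position'],s['width'],s['grasp_force'],s['contact_force'])
E
python3 -m jog '[{"x":0,"y":0,"z":-0.5,"ax":0,"ay":0,"az":0,"claw":1},{"x":0,"y":0,"z":-0.8,"ax":0,"ay":0,"az":0,"claw":1},{"x":0,"y":0,"z":-0.8,"ax":0,"ay":0,"az":0,"claw":1},{"x":0,"y":0,"z":-0.3,"ax":0,"ay":0,"az":0,"claw":1},{"x":0,"y":0,"z":0,"ax":0,"ay":0,"az":0,"claw":1}]'
python3 - <<'E'
from h import *
s=ctrl.read_state(); print(s['position'],s['width'],s['grasp_force'],s['contact_force'],s['qpos'].round(2))
Rm=R.from_quat(s['eef_rot']).as_matrix(); print(Rm.round(4))
w=optics.snapshot('wrist'); cv2.imwrite('pics/w5.png',w)
E
```

```text
time_s: 4.72
position: [0.5715, 0.1322, 0.0611]
eef_rot: [0.638, 0.77, 0.001, 0.001]
contact_force: [-0.2, -1.2, 6.3]
width: 0.0188
grasp_force: 97.6
[0.57153988 0.13218477 0.06114082] 0.018781692387090897 97.55917310714722 [-0.18082405 -1.24461388  6.28671128]
time_s: 5.35
position: [0.5709, 0.1319, 0.1803]
eef_rot: [0.638, 0.77, 0.0, 0.001]
contact_force: [0.3, -0.3, -2.8]
width: 0.019
grasp_force: 98.2
[0.57094703 0.13194271 0.18031722] 0.018983064895536327 98.24778199195862 [ 0.33091667 -0.29678916 -2.76561587] [ 0.18  0.48 -0.6   1.76  0.32  1.   -0.35]
[[-1.859e-01  9.826e-01  1.400e-03]
 [ 9.826e-01  1.859e-01 -1.000e-04]
 [-4.000e-04  1.400e-03 -1.000e+00]]
```

View pics/w5.png

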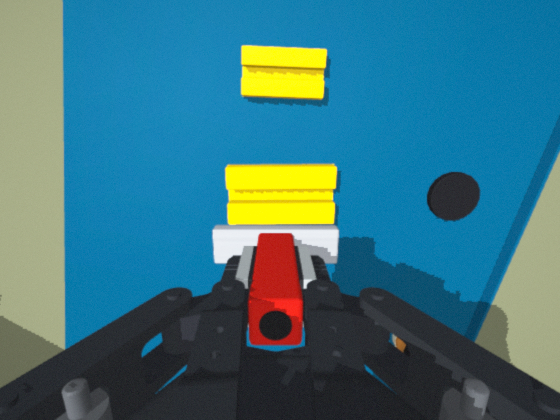

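The wrist view shows the spanner held, with its bar centred from column 213 to 338 and the yellow rest behind it. I'll measure its offset in the hand from the bar edges.

Run:
```python
from h import *
w=cv2.imread('pics/w5.png'); p,M=optics.camera_params('wrist'),None
H=np.array(p['hand_eye'])
def pt(P): c=(np.array(P)-H[:3,3])@H[:3,:3]; return p['cx']+p['fx']*c[0]/-c[2],p['cy']-p['fy']*c[1]/-c[2]
for n,P in dict(tfR=(.011,.037,.0311),bfR=(.011,.037,.0411),tbR=(-.011,.037,.0311),tfL=(.011,-.037,.0311),bfL=(.011,-.037,.0411),tbL=(-.011,-.037,.0311)).items(): print(n,np.round(pt(P),1))
g=cv2.cvtColor(w,cv2.COLOR_BGR2GRAY)
for c in (218,224,230,322,328,334): print(c,g[220:270,c].tolist())
print(g[245,205:225].tolist(),g[245,330:348].tolist()); print(g[232,205:225].tolist(),g[232,330:348].tolist())
```

```text
tfR [340.8 228. ]
bfR [337.4 222.4]
tbR [338.6 262.6]
tfL [213. 228.]
bfL [216.3 222.4]
tbL [215.1 262.6]
218 [102, 101, 101, 104, 123, 147, 162, 168, 174, 203, 232, 238, 238, 239, 239, 238, 239, 238, 236, 234, 235, 237, 239, 237, 237, 238, 237, 237, 237, 237, 236, 236, 236, 236, 237, 237, 236, 235, 237, 237, 238, 237, 225, 161, 110, 100, 98, 94, 97, 100]
224 [99, 103, 102, 104, 120, 145, 164, 167, 173, 203, 233, 237, 238, 238, 238, 239, 237, 236, 235, 234, 234, 237, 238, 237, 237, 237, 235, 237, 237, 235, 238, 236, 237, 237, 238, 237, 237, 236, 236, 239, 236, 236, 224, 163, 110, 99, 96, 94, 88, 86]
230 [224, 224, 224, 225, 219, 165, 163, 166, 173, 204, 232, 237, 238, 239, 239, 239, 239, 238, 235, 234, 233, 236, 238, 238, 236, 236, 237, 236, 236, 237, 237, 237, 237, 237, 236, 235, 228, 190, 86, 48, 47, 47, 45, 45, 57, 65, 47, 47, 57, 71]
322 [224, 224, 222, 216, 131, 135, 153, 163, 176, 201, 235, 237, 239, 238, 238, 237, 239, 237, 233, 232, 233, 233, 234, 234, 232, 231, 220, 169, 159, 159, 156, 158, 157, 160, 158, 158, 156, 150, 121, 74, 52, 46, 48, 46, 55, 63, 48, 44, 53, 64]
328 [2
[... 155 characters left out ...]
20, 167, 156, 157, 158, 155, 158, 157, 159, 160, 160, 154, 130, 104, 97, 104, 99, 96, 94]
334 [125, 120, 112, 95, 91, 130, 154, 161, 173, 204, 232, 239, 238, 237, 237, 237, 239, 235, 234, 233, 230, 233, 234, 233, 232, 231, 232, 232, 234, 234, 234, 234, 233, 233, 232, 222, 168, 154, 158, 161, 161, 159, 152, 117, 82, 90, 94, 87, 89, 90]
[102, 93, 100, 97, 101, 100, 103, 123, 183, 232, 238, 237, 237, 238, 238, 237, 237, 237, 237, 237] [232, 233, 232, 232, 231, 232, 224, 179, 101, 73, 64, 61, 65, 65, 65, 59, 62, 68]
[102, 99, 99, 100, 100, 95, 111, 164, 229, 236, 237, 237, 237, 238, 239, 238, 237, 237, 236, 238] [238, 239, 239, 238, 238, 238, 237, 227, 184, 114, 100, 97, 97, 94, 97, 102, 98, 98]
```

```bash
python3 -m jog '[{"x":-0.9,"y":-0.23,"z":0,"ax":0,"ay":0,"az":0.45,"claw":1},{"x":-0.9,"y":-0.23,"z":0,"ax":0,"ay":0,"az":0.45,"claw":1},{"x":-0.9,"y":-0.23,"z":0,"ax":0,"ay":0,"az":0.45,"claw":1},{"x":-0.9,"y":-0.23,"z":0,"ax":0,"ay":0,"az":0.45,"claw":1},{"x":-0.9,"y":-0.23,"z":0,"ax":0,"ay":0,"az":0.45,"claw":1}]'
python3 -m jog '[{"x":-0.9,"y":-0.23,"z":0,"ax":0,"ay":0,"az":0.45,"claw":1},{"x":-0.9,"y":-0.23,"z":0,"ax":0,"ay":0,"az":0.45,"claw":1},{"x":-0.9,"y":-0.23,"z":0,"ax":0,"ay":0,"az":0.45,"claw":1},{"x":-0.9,"y":-0.23,"z":0,"ax":0,"ay":0,"az":0.45,"claw":1},{"x":-0.9,"y":-0.23,"z":0,"ax":0,"ay":0,"az":0.45,"claw":1}]'
python3 -m jog '[{"x":0,"y":0,"z":0,"ax":0,"ay":0,"az":0,"claw":1},{"x":0,"y":0,"z":0,"ax":0,"ay":0,"az":0,"claw":1}]'
cat > look.py <<'E'
from ring import *
import sys
st=ctrl.read_state(); w=optics.snapshot('wrist'); cv2.imwrite(sys.argv[1],w)
Rm=R.from_quat(st['eef_rot']).as_matrix(); print('yaw x',np.degrees(np.arctan2(Rm[1,0],Rm[0,0])),st['position'],st['qpos'].round(2))
for t in ring(w,st,guess=(.4668,-.238)): print(t[0],t[1].round(1),t[2].round(4), 'in tool mm',(1000*Rm.T@(t[2]-st['position'])).round(1))
E
python3 look.py pics/w6.png
```

```text
time_s: 6.02
position: [0.5333, -0.0982, 0.1781]
eef_rot: [0.725, 0.689, -0.001, -0.001]
contact_force: [1.0, -0.0, -2.6]
width: 0.0188
grasp_force: 98.2
time_s: 6.65
position: [0.4444, -0.3118, 0.1782]
eef_rot: [0.801, 0.599, -0.0, -0.001]
contact_force: [0.4, 0.4, -2.4]
width: 0.0191
grasp_force: 98.2
time_s: 6.9
position: [0.4455, -0.3101, 0.1786]
eef_rot: [0.8, 0.6, -0.0, -0.001]
contact_force: [0.0, 0.5, -2.0]
width: 0.019
grasp_force: 98.2
yaw x 73.76146956247422 [ 0.44552442 -0.31010488  0.17861467] [ 0.87  0.37 -0.39  1.87  0.17  0.94  0.12]
94 [240.9 114.4] [ 0.4402 -0.2301  0.068 ] in tool mm [ 75.2 -27.3 110.7]
92 [310.3 114.6] [ 0.4918 -0.2453  0.068 ] in tool mm [ 75.   26.5 110.6]
```

Run:
```python
import cv2
g=cv2.cvtColor(cv2.imread('pics/w6.png'),cv2.COLOR_BGR2GRAY)
print(g[106:124,232:250]);print(g[106:124,302:320])
```

```text
[[232 231 230 232 231 230 230 232 231 232 232 232 231 232 231 231 231 230]
 [232 231 231 228 216 215 220 223 226 230 230 230 231 231 232 231 230 231]
 [231 232 229 213 145 131 153 177 189 207 212 213 223 226 229 231 231 230]
 [231 230 229 208 113  57  55  67  75  91 110 135 167 188 208 220 231 230]
 [231 230 227 205 105  44  23  21  26  27  35  46  61  75 103 171 227 233]
 [230 230 225 190  98  43  20  20  21  19  20  24  28  32  73 155 226 231]
 [232 231 224 186 103  37  22  22  10  24  27  24  22  31  83 164 227 230]
 [231 231 226 186 103  38  18  20  17  24  34  29  24  34  86 168 227 232]
 [231 230 226 185 102  31  23  18  22  20  24  23  26  35  86 169 226 231]
 [230 230 228 194 103  36  23  18  19  31  19  29  31  31  84 168 226 231]
 [232 231 229 210 110  39  10  21  24  14  24  22  27  33  83 166 226 230]
 [231 231 230 212 110  48  24  23  27  22  26  28  22  34  79 161 226 231]
 [231 231 229 212 118  51  26  13  20  22  23  22  28  37  67 151 226 230]
 [231 232 230 215 134  62  30  29  32  27  44  55  70  86 105 169 226 229]
 [232 230 229 217 143  81  63  80  85  91 118 141 
[... 901 characters left out ...]
 40  93 169 218 227 229]
 [230 228 217 151  53  15  18  13  21  26  26  22  28  88 170 217 227 229]
 [229 228 212 133  46  18  20  18  23  22  21  24  33  93 172 217 227 229]
 [228 228 210 116  40  19  24  13  26  20  17  21  37  93 172 219 228 229]
 [229 227 206 100  36  15  19  21  25  25  23  18  42  99 180 225 229 231]
 [230 228 211 131  82  63  54  47  37  39  20  27  38 101 180 225 228 229]
 [229 229 224 191 166 148 140 129 111 101  70  57  64 118 190 226 228 229]
 [231 229 229 228 224 227 224 221 197 182 150 142 142 160 205 227 228 228]
 [229 230 230 229 228 229 230 227 228 226 225 223 221 220 226 227 230 228]
 [229 226 229 230 228 229 229 228 229 228 229 229 229 228 229 227 229 231]]
```

```bash
python3 -m jog '[{"x":0.7,"y":0.01,"z":0.2,"ax":0,"ay":0,"az":0,"claw":1},{"x":0.61,"y":0,"z":0.4,"ax":0,"ay":0,"az":0,"claw":1},{"x":0.2,"y":0,"z":0.4,"ax":0,"ay":0,"az":0,"claw":1},{"x":0,"y":0,"z":0,"ax":0,"ay":0,"az":0,"claw":1},{"x":0,"y":0,"z":0,"ax":0,"ay":0,"az":0,"claw":1}]'
cat > err.py <<'E'
from h import *
st=ctrl.read_state(); Rm=R.from_quat(st['eef_rot']).as_matrix()
print('yaw',round(np.degrees(np.arctan2(Rm[1,0],Rm[0,0])),2),st['position'].round(4),'F',st['contact_force'].round(1),'T',st['ft_torque'].round(2))
c=np.array([.466,-.2377,0]); e=Rm.T@(c-st['position'])*1000; print('ring (as wrist sees) in tool mm',e.round(2), 'want',(-.4,-1.0))
E
python3 err.py
```

```text
time_s: 7.58
position: [0.4677, -0.2387, 0.1303]
eef_rot: [0.8, 0.6, 0.0, 0.0]
contact_force: [-1.0, -0.2, -1.9]
width: 0.0187
grasp_force: 98.1
yaw 73.76 [ 0.4677 -0.2387  0.1303] F [-1.  -0.2 -1.9] T [-0.01 -0.05 -0.02]
ring (as wrist sees) in tool mm [  0.49  -1.94 130.3 ] want (-0.4, -1.0)
```

```bash
for i in 1 2 3 4; do python3 -m jog '[{"x":0,"y":0,"z":0,"ax":0,"ay":0,"az":0,"claw":1}]' >/dev/null; python3 err.py; done
```

```text
yaw 73.7 [ 0.4676 -0.2391  0.1305] F [-0.4 -0.2 -1.4] T [ 0.03  0.02 -0.02]
ring (as wrist sees) in tool mm [  0.92  -2.03 130.46] want (-0.4, -1.0)
yaw 73.7 [ 0.4674 -0.239   0.1302] F [-0.2 -1.3 -2.6] T [ 0.03 -0.08  0.03]
ring (as wrist sees) in tool mm [  0.86  -1.83 130.23] want (-0.4, -1.0)
yaw 73.72 [ 0.4674 -0.2387  0.13  ] F [-0.1  0.2 -2.7] T [ 0.01 -0.04 -0.03]
ring (as wrist sees) in tool mm [  0.61  -1.63 129.99] want (-0.4, -1.0)
yaw 73.73 [ 0.4674 -0.2386  0.1299] F [-0.1 -0.3 -1.9] T [ 0.01  0.03 -0.01]
ring (as wrist sees) in tool mm [  0.48  -1.58 129.87] want (-0.4, -1.0)
```

```bash
python3 -m jog '[{"x":0.015,"y":-0.012,"z":0.15,"ax":0,"ay":0,"az":0,"claw":1},{"x":0,"y":0,"z":0.1,"ax":0,"ay":0,"az":0,"claw":1},{"x":0,"y":0,"z":0.05,"ax":0,"ay":0,"az":0,"claw":1},{"x":0,"y":0,"z":0.05,"ax":0,"ay":0,"az":0,"claw":1},{"x":0,"y":0,"z":0,"ax":0,"ay":0,"az":0,"claw":1}]'
python3 err.py
```

```text
time_s: 8.7
position: [0.467, -0.2376, 0.1121]
eef_rot: [0.8, 0.6, -0.0, -0.0]
contact_force: [-0.2, 0.0, -1.4]
width: 0.0188
grasp_force: 98.1
yaw 73.73 [ 0.467  -0.2376  0.1121] F [-0.2  0.  -1.4] T [ 0.06 -0.03 -0.05]
ring (as wrist sees) in tool mm [ -0.43  -0.86 112.11] want (-0.4, -1.0)
```

```bash
python3 -m jog '[{"x":0,"y":0,"z":0.04,"ax":0,"ay":0,"az":0.2,"claw":1},{"x":0,"y":0,"z":0,"ax":0,"ay":0,"az":0.5,"claw":1},{"x":0,"y":0,"z":0,"ax":0,"ay":0,"az":0.5,"claw":1},{"x":0,"y":0,"z":0,"ax":0,"ay":0,"az":0,"claw":1}]'
python3 err.py
python3 -m jog '[{"x":0,"y":0,"z":0,"ax":0,"ay":0,"az":0.7,"claw":1},{"x":0,"y":0,"z":0,"ax":0,"ay":0,"az":0.7,"claw":1},{"x":0,"y":0,"z":0,"ax":0,"ay":0,"az":0.7,"claw":1},{"x":0,"y":0,"z":0,"ax":0,"ay":0,"az":0,"claw":1}]'
python3 err.py
```

```text
time_s: 9.2
position: [0.4673, -0.2372, 0.1103]
eef_rot: [0.836, 0.549, 0.0, -0.0]
contact_force: [1.4, 1.9, -3.6]
width: 0.0191
grasp_force: 98.0
yaw 66.54 [ 0.4673 -0.2372  0.1103] F [ 1.4  1.9 -3.6] T [ 0.58 -0.37  0.03]
ring (as wrist sees) in tool mm [ -0.96  -0.98 110.27] want (-0.4, -1.0)
time_s: 9.7
position: [0.4672, -0.2373, 0.1103]
eef_rot: [0.891, 0.454, 0.0, -0.0]
contact_force: [0.7, 3.7, -4.0]
width: 0.0188
grasp_force: 98.0
yaw 54.02 [ 0.4672 -0.2373  0.1103] F [ 0.7  3.7 -4. ] T [ 0.58 -0.49  0.11]
ring (as wrist sees) in tool mm [ -1.01  -0.75 110.28] want (-0.4, -1.0)
```

```bash
python3 -m jog '[{"x":0,"y":0,"z":0,"ax":0,"ay":0,"az":0.7,"claw":1},{"x":0,"y":0,"z":0,"ax":0,"ay":0,"az":0.7,"claw":1},{"x":0,"y":0,"z":0,"ax":0,"ay":0,"az":0.7,"claw":1},{"x":0,"y":0,"z":0,"ax":0,"ay":0,"az":0.7,"claw":1},{"x":0,"y":0,"z":0,"ax":0,"ay":0,"az":0.7,"claw":1}]' >/dev/null
python3 err.py
python3 -m jog '[{"x":0,"y":0,"z":0,"ax":0,"ay":0,"az":0.7,"claw":1},{"x":0,"y":0,"z":0,"ax":0,"ay":0,"az":0.7,"claw":1},{"x":0,"y":0,"z":0,"ax":0,"ay":0,"az":0,"claw":1}]'
python3 err.py
python3 - <<'E'
from h import *
w=optics.snapshot('wrist'); t=optics.snapshot('top')
o=np.zeros((600,800,3),np.uint8); o[:420,:560]=w; 
c=cv2.resize(t[255:330,375:450],(240,240),interpolation=cv2.INTER_CUBIC); o[:240,560:]=c
cv2.imwrite('pics/t1.png',o)
E
```

```text
yaw 32.97 [ 0.4672 -0.2374  0.1103] F [ 2.6  3.3 -4.4] T [ 0.69 -0.7   0.17]
ring (as wrist sees) in tool mm [ -1.25  -0.42 110.29] want (-0.4, -1.0)
time_s: 10.7
position: [0.4672, -0.2375, 0.1103]
eef_rot: [0.977, 0.214, 0.0, 0.0]
contact_force: [2.6, 1.9, -3.4]
width: 0.0188
grasp_force: 98.0
yaw 24.68 [ 0.4672 -0.2375  0.1103] F [ 2.6  1.9 -3.4] T [ 0.59 -0.57  0.07]
ring (as wrist sees) in tool mm [ -1.17  -0.3  110.28] want (-0.4, -1.0)
```

View pics/t1.png

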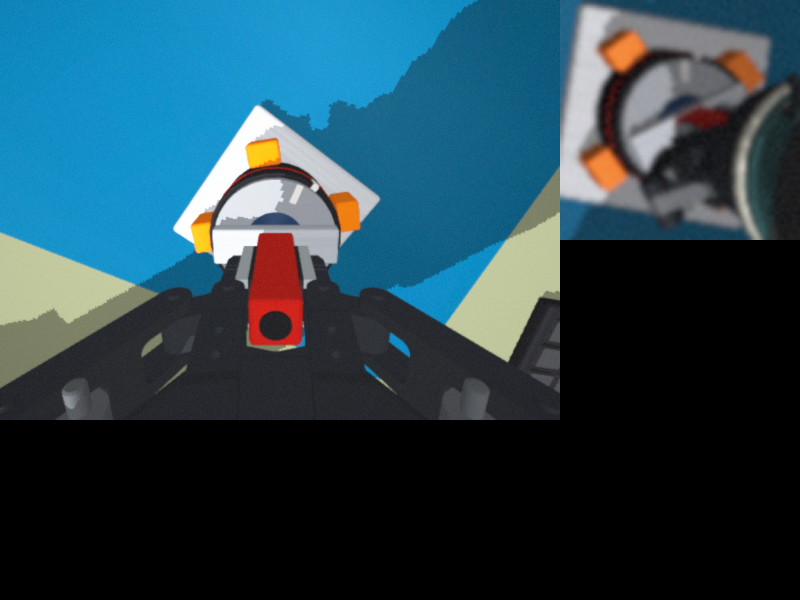

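The wrist view shows the ring mark at (296,194) and the barrel mark at (315,187), so roughly 12° remain. I'll continue in smaller steps and watch the torque.

```bash
python3 -m jog '[{"x":0,"y":0,"z":0,"ax":0,"ay":0,"az":0.6,"claw":1},{"x":0,"y":0,"z":0,"ax":0,"ay":0,"az":0.6,"claw":1},{"x":0,"y":0,"z":0,"ax":0,"ay":0,"az":0,"claw":1}]' >/dev/null
python3 err.py
for i in 1 2; do python3 -m jog '[{"x":0,"y":0,"z":0,"ax":0,"ay":0,"az":0.35,"claw":1},{"x":0,"y":0,"z":0,"ax":0,"ay":0,"az":0,"claw":1}]' >/dev/null
python3 err.py; done
```

```text
yaw 17.46 [ 0.4672 -0.2376  0.1103] F [ 3.   2.  -3.3] T [ 0.63 -0.76  0.11]
ring (as wrist sees) in tool mm [ -1.16  -0.22 110.31] want (-0.4, -1.0)
yaw 15.25 [ 0.4671 -0.2376  0.1103] F [ 3.8  2.2 -2.7] T [ 0.72 -0.98  0.09]
ring (as wrist sees) in tool mm [ -1.13  -0.17 110.31] want (-0.4, -1.0)
yaw 13.16 [ 0.4671 -0.2376  0.1103] F [ 4.8  1.9 -4.2] T [ 0.68 -1.02  0.13]
ring (as wrist sees) in tool mm [ -1.11  -0.14 110.32] want (-0.4, -1.0)
```

```bash
for i in 1 2 3; do python3 -m jog '[{"x":0,"y":0,"z":0,"ax":0,"ay":0,"az":0.3,"claw":1},{"x":0,"y":0,"z":0,"ax":0,"ay":0,"az":0,"claw":1}]' >/dev/null
python3 err.py|head -1; done
python3 - <<'E'
from h import *
w=optics.snapshot('wrist')
cv2.imwrite('pics/t2.png',cv2.resize(w[140:260,200:360],None,fx=5,fy=5,interpolation=cv2.INTER_CUBIC))
E
```

```text
yaw 11.36 [ 0.4671 -0.2376  0.1103] F [ 4.9  2.  -3.5] T [ 0.68 -1.11  0.2 ]
yaw 9.62 [ 0.4672 -0.2375  0.1103] F [ 4.2  1.9 -4.6] T [ 0.63 -1.14  0.86]
yaw 7.88 [ 0.4672 -0.2375  0.1103] F [ 4.8  0.8 -3.4] T [ 0.46 -1.2   1.81]
```

View pics/t2.png

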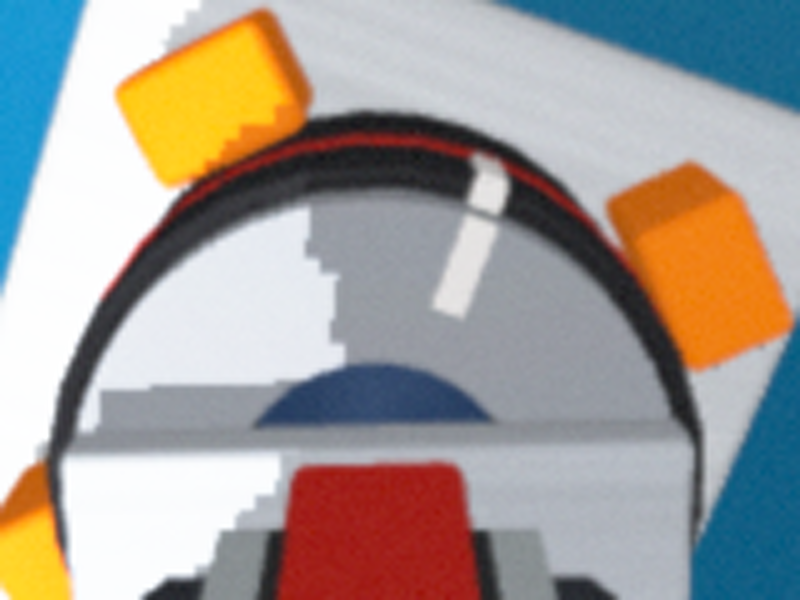

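The crop shows the ring mark at (465,265) in line with the barrel mark at (490,180). With the torque jump to 1.8 N m, the ring is home on its stop. I'll back off within the clearance and lift out.

```bash
python3 -m jog '[{"x":0,"y":0,"z":0,"ax":0,"ay":0,"az":-0.4,"claw":1},{"x":0,"y":0,"z":0,"ax":0,"ay":0,"az":-0.25,"claw":1},{"x":0,"y":0,"z":0,"ax":0,"ay":0,"az":0,"claw":1}]' >/dev/null
python3 err.py
python3 -m jog '[{"x":0,"y":0,"z":0,"ax":0,"ay":0,"az":-0.25,"claw":1},{"x":0,"y":0,"z":-0.05,"ax":0,"ay":0,"az":0,"claw":1},{"x":0,"y":0,"z":-0.1,"ax":0,"ay":0,"az":0,"claw":1},{"x":0,"y":0,"z":0,"ax":0,"ay":0,"az":0,"claw":1}]' >/dev/null
python3 err.py
python3 -m jog '[{"x":0,"y":0,"z":-0.3,"ax":0,"ay":0,"az":0,"claw":1},{"x":0,"y":0,"z":-0.5,"ax":0,"ay":0,"az":0,"claw":1},{"x":0,"y":0,"z":-0.5,"ax":0,"ay":0,"az":0,"claw":1},{"x":0,"y":0,"z":0,"ax":0,"ay":0,"az":0,"claw":1}]' >/dev/null
python3 err.py
cat > held.py <<'E'
from h import *
w=optics.snapshot('wrist'); cv2.imwrite('pics/held.png',w); g=cv2.cvtColor(w,cv2.COLOR_BGR2GRAY)
print(ctrl.read_state()['qpos'].round(2))
# rear, front top edges per column
for c in (218,226,325,333): print(c,g[218:270,c].tolist())
print(g[234,205:225].tolist(),g[234,330:348].tolist())
E
python3 held.py
```

```text
yaw 11.64 [ 0.4671 -0.2377  0.1103] F [ 4.4  2.9 -3.2] T [ 0.8  -1.26  0.19]
ring (as wrist sees) in tool mm [ -1.07  -0.14 110.3 ] want (-0.4, -1.0)
yaw 13.1 [ 0.4669 -0.238   0.1183] F [-0.2 -0.1 -1.8] T [ 0.01 -0.02  0.02]
ring (as wrist sees) in tool mm [ -0.83  -0.55 118.26] want (-0.4, -1.0)
yaw 13.13 [ 0.4678 -0.2381  0.1851] F [-0.5 -0.6 -2.1] T [-0.   -0.01 -0.02]
ring (as wrist sees) in tool mm [ -2.17  -1.18 185.08] want (-0.4, -1.0)
[ 0.55  0.31 -0.16  1.92  0.06  0.92 -0.99]
218 [200, 201, 203, 204, 204, 210, 210, 170, 144, 143, 144, 169, 214, 241, 251, 252, 252, 252, 252, 251, 251, 250, 251, 251, 252, 252, 252, 252, 252, 252, 251, 251, 252, 252, 251, 251, 252, 251, 252, 251, 252, 252, 252, 252, 250, 230, 114, 71, 73, 74, 74, 68]
226 [196, 197, 194, 198, 195, 199, 196, 167, 141, 142, 144, 171, 217, 240, 250, 252, 251, 252, 252, 251, 251, 250, 250, 250, 251, 252, 252, 252, 251, 251, 251, 251, 251, 252, 251, 251, 250, 246, 244, 234, 190, 177, 169, 163, 146, 107, 62, 57, 46, 42, 49, 53]
325 [91, 77, 76, 68, 76, 74, 87, 111, 134, 141, 140, 152, 173, 179, 183, 183, 181, 182, 181, 180, 176, 173, 175, 173, 176, 176, 174, 174, 173, 177, 175, 177, 176, 176, 176, 177, 177, 176, 176, 178, 177, 176, 178, 173, 163, 126, 74, 61, 53, 40, 49, 56]
333 [76, 81, 76, 75, 75, 74, 85, 115, 133, 140, 140, 152, 173, 179, 183, 183, 182, 181, 181, 179, 178, 174, 175, 176, 177, 176, 176, 174, 175, 174, 176, 178, 178, 176, 179, 176, 180, 176, 178, 177, 176, 178, 180, 182, 174, 145, 90, 72, 75, 77, 73, 78]
[117, 117, 117, 115, 116, 120, 135, 197, 249, 251, 251, 252, 252, 252, 252, 252, 252, 252, 251, 251] [178, 179, 179, 182, 181, 181, 183, 175, 152, 91, 75, 71, 74, 73, 76, 76, 71, 75]
```

```bash
python3 -m jog '[{"x":0,"y":0,"z":0,"ax":0,"ay":0,"az":-1,"claw":1},{"x":0,"y":0,"z":0,"ax":0,"ay":0,"az":-1,"claw":1},{"x":0,"y":0,"z":0,"ax":0,"ay":0,"az":-1,"claw":1},{"x":0,"y":0,"z":0,"ax":0,"ay":0,"az":-1,"claw":1},{"x":0,"y":0,"z":0,"ax":0,"ay":0,"az":-1,"claw":1}]'>/dev/null
python3 err.py|head -1
python3 -m jog '[{"x":0.8,"y":-0.08,"z":0,"ax":0,"ay":0,"az":-0.96,"claw":1},{"x":0.8,"y":-0.08,"z":0,"ax":0,"ay":0,"az":-0.96,"claw":1},{"x":0.8,"y":-0.08,"z":0,"ax":0,"ay":0,"az":-0.96,"claw":1},{"x":0.8,"y":-0.08,"z":0,"ax":0,"ay":0,"az":-0.96,"claw":1},{"x":0.8,"y":-0.08,"z":0,"ax":0,"ay":0,"az":-0.96,"claw":1}]'>/dev/null
python3 -m jog '[{"x":0.8,"y":-0.08,"z":0,"ax":0,"ay":0,"az":-0.96,"claw":1},{"x":0.8,"y":-0.08,"z":0,"ax":0,"ay":0,"az":-0.96,"claw":1},{"x":0.8,"y":-0.08,"z":0,"ax":0,"ay":0,"az":-0.96,"claw":1},{"x":0,"y":0,"z":0,"ax":0,"ay":0,"az":-0.96,"claw":1},{"x":0,"y":0,"z":0,"ax":0,"ay":0,"az":-0.96,"claw":1}]'>/dev/null
python3 - <<'E'
from ring import *
for i in range(2): st=ctrl.read_state(); w=optics.snapshot('wrist')
Rm=R.from_quat(st['eef_rot']).as_matrix(); print('yaw x',np.degrees(np.arctan2(Rm[1,0],Rm[0,0])),st['position'])
h=cv2.cvtColor(w,cv2.COLOR_BGR2HSV)
m=cv2.inRange(h,(20,120,120),(35,255,255)); m=cv2.morphologyEx(m,cv2.MORPH_CLOSE,np.ones((21,21)))
for c in cv2.findContours(m,0,2)[0]:
    if cv2.contourArea(c)>800:
        W=ray('wrist',c[:,0],.02,st)[:,:2]; r=cv2.minAreaRect((W*1000).astype(np.float32)); print('yellow',r)
print('to go mm (tool)',(1000*Rm.T@(np.array([.5710,.1326,.0615])-st['position'])).round(1))
E
```

```text
yaw 43.33 [ 0.4665 -0.2374  0.1819] F [ 0.3 -0.  -1.2] T [-0.03 -0.01 -0.04]
yaw x 101.24933545847665 [0.57866995 0.0548456  0.18179472]
yellow ((575.8694458007812, 131.1840057373047), (109.49362182617188, 59.19423294067383), 11.234657287597656)
to go mm (tool) [ 77.7   7.8 120.3]
```

```bash
python3 -m jog '[{"x":0.8,"y":0.08,"z":0,"ax":0,"ay":0,"az":0,"claw":1},{"x":0.75,"y":0.08,"z":0.2,"ax":0,"ay":0,"az":0,"claw":1},{"x":0,"y":0,"z":0.7,"ax":0,"ay":0,"az":0,"claw":1},{"x":0,"y":0,"z":0.6,"ax":0,"ay":0,"az":0,"claw":1},{"x":0,"y":0,"z":0,"ax":0,"ay":0,"az":0,"claw":1}]'>/dev/null
python3 -m jog '[{"x":0,"y":0,"z":0,"ax":0,"ay":0,"az":0,"claw":1},{"x":0,"y":0,"z":0,"ax":0,"ay":0,"az":0,"claw":1}]'
python3 - <<'E'
from h import *
st=ctrl.read_state();Rm=R.from_quat(st['eef_rot']).as_matrix()
print('to go mm (tool)',(1000*Rm.T@(np.array([.5710,.1326,.0615])-st['position'])).round(1),np.degrees(np.arctan2(Rm[1,0],Rm[0,0])))
cv2.imwrite('pics/s2.png',cv2.resize(optics.snapshot('side')[180:330,180:340],None,fx=4,fy=4,interpolation=cv2.INTER_CUBIC))
E
```

```text
time_s: 16.75
position: [0.5733, 0.1324, 0.1091]
eef_rot: [0.638, 0.77, 0.001, 0.001]
contact_force: [-0.4, 0.9, -1.6]
width: 0.0188
grasp_force: 98.1
to go mm (tool) [ 0.6 -2.3 47.6] 100.68678784220256
```

```bash
python3 -m jog '[{"x":0.01,"y":0,"z":0.4,"ax":0,"ay":0,"az":0.03,"claw":1},{"x":0,"y":0,"z":0.3,"ax":0,"ay":0,"az":0,"claw":1},{"x":0,"y":0,"z":0.15,"ax":0,"ay":0,"az":0,"claw":1},{"x":0,"y":0,"z":0.05,"ax":0,"ay":0,"az":0,"claw":1},{"x":0,"y":0,"z":0,"ax":0,"ay":0,"az":0,"claw":1}]'
python3 -m jog '[{"x":0,"y":0,"z":0.02,"ax":0,"ay":0,"az":0,"claw":1},{"x":0,"y":0,"z":0.02,"ax":0,"ay":0,"az":0,"claw":1},{"x":0,"y":0,"z":0,"ax":0,"ay":0,"az":0,"claw":1}]'
```

```text
time_s: 17.42
position: [0.5726, 0.133, 0.0628]
eef_rot: [0.639, 0.769, 0.0, -0.0]
contact_force: [-0.1, -0.2, -1.7]
width: 0.0191
grasp_force: 98.3
time_s: 17.8
position: [0.5728, 0.1329, 0.0612]
eef_rot: [0.639, 0.769, 0.0, 0.0]
contact_force: [-1.0, -1.0, 2.2]
width: 0.0185
grasp_force: 98.7
```

Seated on the banks. Release and retreat straight up, then look.

```bash
python3 -m jog '[{"x":0,"y":0,"z":0,"ax":0,"ay":0,"az":0,"claw":0.4},{"x":0,"y":0,"z":0,"ax":0,"ay":0,"az":0,"claw":-0.2},{"x":0,"y":0,"z":0,"ax":0,"ay":0,"az":0,"claw":-0.5},{"x":0,"y":0,"z":0,"ax":0,"ay":0,"az":0,"claw":-1},{"x":0,"y":0,"z":0,"ax":0,"ay":0,"az":0,"claw":-1}]'
python3 -m jog '[{"x":0,"y":0,"z":-0.3,"ax":0,"ay":0,"az":0,"claw":-1},{"x":0,"y":0,"z":-0.8,"ax":0,"ay":0,"az":0,"claw":-1},{"x":0,"y":0,"z":-0.9,"ax":0,"ay":0,"az":0,"claw":-1},{"x":0,"y":0,"z":-0.9,"ax":0,"ay":0,"az":0,"claw":-1},{"x":-0.9,"y":0,"z":0,"ax":0,"ay":0,"az":0,"claw":-1}]'
python3 -m jog '[{"x":-0.9,"y":0,"z":0,"ax":0,"ay":0,"az":0,"claw":-1},{"x":-0.9,"y":0,"z":0,"ax":0,"ay":0,"az":0,"claw":-1},{"x":0,"y":0,"z":0,"ax":0,"ay":0,"az":0,"claw":-1}]'
python3 - <<'E'
from h import *
w=optics.snapshot('wrist');t=optics.snapshot('top');s=optics.snapshot('side')
o=np.zeros((600,800,3),np.uint8); o[:300,:400]=cv2.resize(w,(400,300))
f=lambda i:cv2.resize(i,(400,300),interpolation=cv2.INTER_CUBIC)
o[:300,400:]=f(t[248:338,355:475]); o[300:,:400]=f(s[200:320,190:350]); o[300:,400:]=f(s[130:220,330:450])
cv2.imwrite('pics/end.png',o)
E
```

```text
time_s: 18.42
position: [0.5725, 0.1329, 0.0608]
eef_rot: [0.639, 0.769, -0.0, -0.0]
contact_force: [0.2, -0.5, 0.2]
width: 0.0851
grasp_force: 0.0
time_s: 19.05
position: [0.5818, 0.0919, 0.2107]
eef_rot: [0.637, 0.771, 0.003, 0.002]
contact_force: [1.2, -0.2, -1.7]
width: 0.0854
grasp_force: 0.0
time_s: 19.42
position: [0.5977, -0.0038, 0.2065]
eef_rot: [0.641, 0.767, -0.0, 0.001]
contact_force: [-1.1, -0.0, -0.1]
width: 0.0853
grasp_force: 0.0
```

View pics/end.png

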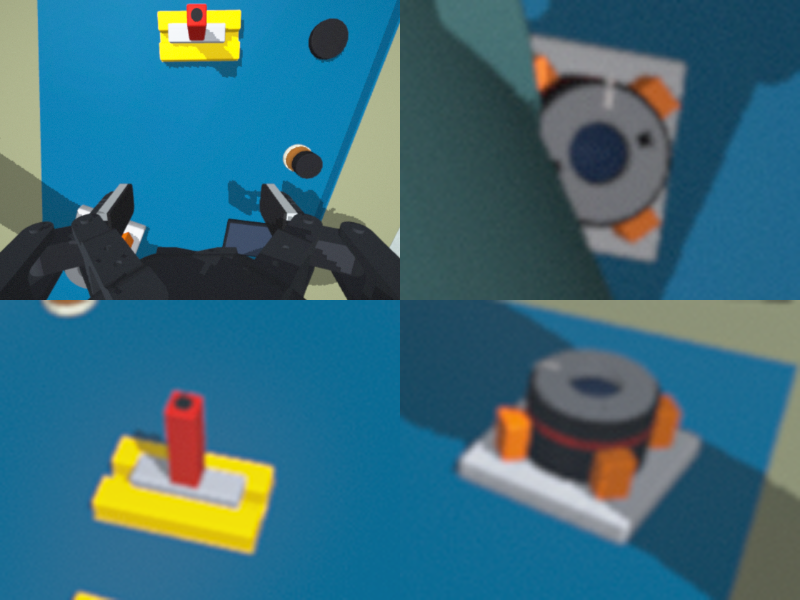

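The spanner stands upright in the larger rest, with its handle at (185,440) in the side panel. In the top panel the ring mark meets the barrel mark at about (609,90). The jar, cap and phone look undisturbed.

```bash
python3 -c "
from workcell import workorder
print(workorder.finish_job())"
```

```text
the job is handed in; nothing more can be done
None
```

The job is done and handed in at about 20 s: the ring is turned clockwise home against its stop with the white marks meeting, and the spanner is back upright in its rest and released. The last pictures show the jar, cap and phone where they were.

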